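Sweep the paint tablets through the gate into the palette slot

ROBOT

A 6-joint arm with a two-finger parallel gripper is mounted at the origin on the work surface. World frame = base frame: x ahead of the robot, y to its left, z up, the work surface at z = 0. Lengths are in m, angles in rad, forces in N, time in s.
With the tool pointing down it reaches from about 0.275 to 1 m from the base axis. Payload 8.4 kg.
Tool frame: the origin (TCP) lies on the mounting face of the last link; the fingertips stand env.tips_ahead ahead of it and the grasp point (between the pads) lies 155 mm ahead of it (env.tips_ahead is the distance from the TCP to the fingertips, in m); z points along the fingers, y is the line along which they close (so a half turn about z gives the same grasp; the last joint's range is limited). The gripper opens to 85 mm and grips with 20 to 120 N. Pads are 22 mm wide; open, the fingers measure 114 mm over their backs; the gripper's body (76 mm by 85 mm) begins 54 mm behind the grasp point. The pads swing forward as they close: fully open they stand 13 mm farther back than shut.
Start: joints at [1.102, 0.353, 1.633, -0, 1.155, -0.002], TCP at [0.281, 0.558, 0.405] pointing down, gripper open.
Joint ranges: [-2.63, 2.63], [-0.92, 2.1], [0.06, 2.66], [-1.3, 4.44], [0, 2.69], [-3.02, 3.02]. Speed limits (rad/s): [2.22, 2.22, 2.79, 3.14, 3.14, 3.14].

INTERFACE

Orientations are given as [roll, pitch, yaw] about the fixed x, y, z axes, in that order (R = Rz(yaw) Ry(pitch) Rx(roll)).
In Python, from station import env gives the robot as it stands.
- The arm moves only by the tool drive_tool, never from a script. Its argument "commands" is a list of rows, each a list of 4 numbers: the shift along the world's x, y, z each as a share of 0.4 m, from -1 to 1, then the turn about the world's z as a share of 360 degrees, from -1 to 1. In form: [[x, y, z, twist], ...]. A call has 1 to 5 rows; each row is the pose to reach, as a shift and turn from the pose commanded when the call began, turning the shorter way round; what a row does not reach only later rows make up. A row lasts 1/10 s, in which the tool goes at most 50 mm and 8.59 degrees, less where a joint would pass 70% of its speed; a pose out of reach is approached as far as the arm can. A call with a number of a shift or a turn outside -1 to 1 is refused whole. A call with a gripper value outside its range is refused whole. "gripper" is the finger opening in mm, from 0 to 85.4, set as the call begins (left out, the last holds). The fingers move at their own pace and stop on an object; "squeeze" is the grip in N (left out, the last holds). Time passes only in rows, so rows that repeat a pose let the fingers close. It gives the time, the measured TCP pose, the force, the opening and the grip force at its end, in the units of the state.
- env.state(): the state, without advancing time (a new reading comes with each control period).
- env.snapshot(name): name is "side" or "top"; returns a dict with "frame" (420x560x3 uint8, red, green, blue), "vfov" (degrees; the focal length in pixels is half the picture's height over the tangent of half this angle, whatever the lens; pixels are square), "cx", "cy" (the principal point, pixels), "k1" (the pictures are not rectified: a ray, as slopes to the right and down, at radius r is drawn at 1 + k1 r^2 times it, then the intrinsics apply), "camera_from_world" (4x4, takes a point from world to camera coordinates). Camera axes: x right, y up, looking along -z (the intrinsics and any distortion apply to the point x, -y, -z); pixel columns grow to the right and rows downward; lengths in m; the calibration is good to about 2 mm. A picture is of the moment at which its call begins. There is no depth.
- env.sign_off(): hands the job in; it is judged then, once.
Trained networks look in a picture, given as the dict that the camera call returned (one of the last four; its "shot" number tells which), for a name from the list of things; names that differ only in an ending like _2 or _b are one class to them, and where a whole thing is asked for, a point or a joint stands for the part that bears it (a point fixed in the world has none). Each returns a list of dicts, best first, with "conf" (0 to 1); they miss things now and then, are a little off and sometimes report something else, mostly with a low value. They report only what shows in the picture. A call takes as long as a camera call. They do not tell look-alikes from the thing itself.
- env.regions_of(picture, label): "pixels" (420x560 bool, what is visible of it).
- env.tip_of(picture, label): "centre" ([x, y, z] in m, in world coordinates, good to about 4 mm: a listed point, or the origin of a listed thing).
The state is a dict: "clock": time; "joint_positions": joint angles; "dq": joint speeds; "joint_efforts": joint torques, N m; "tool_pos": TCP position; "orientation": TCP orientation; "contact_force": force on the tool from outside, world axes, zero at the start; "moment": the same for the moment, N m; "width": finger opening in m; "gripper_force": force on a finger pad.
Only numpy, scipy, OpenCV 4.12 (cv2) and the standard library are available. Lean on these libraries where they do the work, as an engineer would, in place of code of your own. Each camera call takes 0.05 s, during which the arm holds its last target. There are 200 camera calls.

TASK

Load the palette slot of the wooden board: with the fingertips, push the three round paint tablets through the narrow gate one at a time, yellow first, then red, then blue, each one fully past the gate before the next goes in. They must finish lying flat in a row in the slot, in that order from the closed end. Only slide them, never lift one off the board, and leave the eraser, tape roll, bottle and brush pot where they are.

Things in the scene. Friction and masses are not known exactly. Their poses are not given: they have to be found in the camera images.
- tray: fixed pale wooden board, top 12 mm above the table, dark walls standing 12 mm above its top. Origin: on the table below the middle of the gate's inner face. +y runs through the gate into the slot. Board spans x -125..125, y -270..145 mm. The tablets start at about (x, y) (-70, -125), (0, -165), (70, -125) mm, each +-12 mm, in any order; there the sides and back (y -270..-50) have no walls.
- gate (a point): middle of the gate's inner face on the board's top (12 mm above the table), axes as the board's. The gate is 48 mm wide with parallel sides from 12 mm before this point (y -12) up to it. Before it two guides, 10 mm thick, flare from the gate (x +-30, y -10 mm) out to (x +-112, y -50 mm). A tablet is fully past the gate when its centre is 19 mm beyond this point.
- slot_end (a point): middle of the slot's closed end, on the slot floor, 130 mm along +y from the gate point. The slot is a straight lane with a white floor level with the board's top, 48 mm wide, 130 mm long, open above, side and end walls 12 mm thick and 12 mm high.
- yellow: round watercolour tablet, a flat disc 38 mm across and 14 mm high, 20 g nominal (14 to 28 g), yellow above a white lower rim, lying flat and loose on the board's sweeping area. Origin: centre of its underside (12 mm above the table as it lies); z up through its face. It slides easily (under 1 N).
- red: round watercolour tablet, a flat disc 38 mm across and 14 mm high, 20 g nominal (14 to 28 g), red above a white lower rim, lying flat and loose on the board's sweeping area. Origin: centre of its underside (12 mm above the table as it lies); z up through its face. It slides easily (under 1 N).
- blue: round watercolour tablet, a flat disc 38 mm across and 14 mm high, 20 g nominal (14 to 28 g), dark blue above a white lower rim, lying flat and loose on the board's sweeping area. Origin: centre of its underside (12 mm above the table as it lies); z up through its face. It slides easily (under 1 N).
- eraser: white eraser, 22 x 45 x 13 mm, loose on the board's back corner (board x about 85, y about -235 mm). Origin: centre of its underside. Leave alone.
- tape: roll of cream masking tape lying flat, 100 mm across, 25 mm high, hole 76 mm, on the table beside the slot at board x about 180 mm. Origin: centre of its underside. Leave alone.
- bottle: small amber bottle with white cap, 52 mm across, 95 mm high, standing on the table beyond the slot's closed end, at board x about 105, y about 210 mm. Origin: centre of its underside. Leave alone.
- brush_pot: clear plastic pot, 86 mm across, 85 mm high, with three brushes standing in it up to about 170 mm high, on the table beyond the slot's closed end at board x about -75, y about 235 mm. Origin: centre of its underside. Leave alone.
Things that resemble listed ones, but are neither listed nor needed, are in the scene too. Of the things that look like the blue, the smallest one is meant. Of the things that look like the yellow, the smaller one is meant.

How it is judged:
By the outcome, as a careful person would: the job done as asked, in the order asked, and still so for the second after the job is handed in, with the robot touching nothing.
It also fails if it takes over 72 s, if anything falls off the work surface, if the arm or the gripper's body presses on something with over 40 N, if the wrist force passes 120 N, or if a joint passes its speed limit or range.

## Working session

There is one attempt and no reset: what is moved stays moved. The work goes in short steps, Python scripts to look and compute and a tool call to move; the robot and the scene stay as the last step left them, time stands still between calls to the robot, and variables do not carry over. Pictures are saved under pics/ and viewed, at most 10 in all, crops included, and the job is handed in when it is done.

Besides the shell and the picture viewer there is one more tool, called by a JSON object that holds its "api" and its "payload", one argument or row to a line. drive_tool: Moves the arm, as the interface text tells. Shift numbers are shares of 0.4 m and turn numbers shares of 360 degrees, none past 1 either way. Its arguments: {"type":"object","properties":{"commands":{"type":"array"},"gripper":{"type":"number"},"squeeze":{"type":"number"}},"required":["commands"]}

```bash
mkdir -p pics
cat > h.py <<'E'
import numpy as np,cv2
from station import env
def pix2w(s,u,v,z):
    f=210/np.tan(np.radians(s['vfov'])/2)
    d=np.array([(u-s['cx'])/f,(v-s['cy'])/f]); q=d.copy()
    for _ in range(30): q=d/(1+s['k1']*(q@q))
    T=np.array(s['camera_from_world']);R=T[:3,:3];c=-R.T@T[:3,3]
    r=R.T@np.array([q[0],-q[1],-1]); return c+r*(z-c[2])/r[2]
def w2pix(s,p):
    f=210/np.tan(np.radians(s['vfov'])/2)
    T=np.array(s['camera_from_world']);c=T[:3,:3]@np.array(p)+T[:3,3]
    q=np.array([c[0],-c[1]])/-c[2]; q=q*(1+s['k1']*(q@q)); return q*f+[s['cx'],s['cy']]
E
python3 - <<'E'
from h import *
print(env.state(),env.tips_ahead)
for n in('top','side'):
    s=env.snapshot(n); cv2.imwrite(f'pics/{n}0.png',s['frame'][:,:,::-1])
    print(n,s['vfov'],s['k1'])
    for l in('gate','slot_end','yellow','red','blue','eraser','tray'):
        for d in env.tip_of(s,l)[:4]: print(l,np.round(d['centre'],4),round(d['conf'],2),w2pix(s,d['centre']).round())
E
```

```text
{'clock': 0.0, 'joint_positions': array([ 1.10160822e+00,  3.53664687e-01,  1.63417573e+00,  2.84007247e-06,
        1.15520707e+00, -2.44768821e-03]), 'dq': array([ 0.00080076,  0.00018975, -0.00099468,  0.00044115, -0.00048471,
        0.0014401 ]), 'joint_efforts': array([ 1.82539161e-04, -6.05255628e+01, -3.42054427e+01, -7.75833132e-05,
        9.64455830e-03, -4.45273224e-05]), 'tool_pos': array([0.28114828, 0.55791169, 0.40393338]), 'orientation': array([-3.14013782e+00, -6.15763823e-06,  2.67485108e+00]), 'contact_force': array([-0.08755313,  0.5171902 , -1.00317927]), 'moment': array([-0.01368665,  0.00040977,  0.00817198]), 'gripper_force': 0.0, 'width': 0.08538518503577584} 0.1734
top 49.1716240413585 0.02694966247269394
gate [0.5899 0.0167 0.0071] 0.64 [262. 221.]
slot_end [0.5617 0.1398 0.0133] 0.85 [210. 233.]
yellow [ 0.6864 -0.0841  0.0105] 0.61 [303. 181.]
yellow [ 0.8525 -0.0237 -0.0022] 0.54 [277. 118.]
red [ 0.6508 -0.1313  0.0114] 0.53 [323. 195.]
blue [ 0.5531 -0.3433 -0.0026] 0.74 [413. 235.]
blue [ 0.5698 -0.1266  0.012 ] 0.51 [322. 228.]
eraser [ 0.7466 -0.188   0.0094] 0.62 [345. 156.]
tray [ 0.5932  0.0137 -0.0021] 0.92 [263. 220.]
side 50.034662064295816 -0.13737549971542082
gate [0.5964 0.0127 0.0098] 0.57 [279. 226.]
slot_end [0.5533 0.1401 0.0131] 0.83 [292. 259.]
slot_end [ 0.5912  0.016  -0.0017] 0.75 [281. 230.]
yellow [ 0.8484 -0.0242  0.0018] 0.66 [187. 213.]
yellow [ 0.6873 -0.0885  0.0117] 0.65 [250. 200.]
red [0.5531 0.1406 0.0128] 0.63 [292. 260.]
red [ 0.6499 -0.1291  0.0079] 0.54 [265. 194.]
blue [ 0.3754 -0.0108  0.0054] 0.74 [365. 228.]
blue [ 0.5577 -0.3412 -0.0015] 0.73 [302. 161.]
blue [ 0.5675 -0.1272  0.0154] 0.46 [295. 194.]
eraser [ 0.7458 -0.188   0.0122] 0.63 [236. 179.]
tray [ 0.5982  0.0159 -0.0007] 0.72 [278. 229.]
tray [0.5964 0.0135 0.0086] 0.27 [279. 226.]
```

View pics/top0.png

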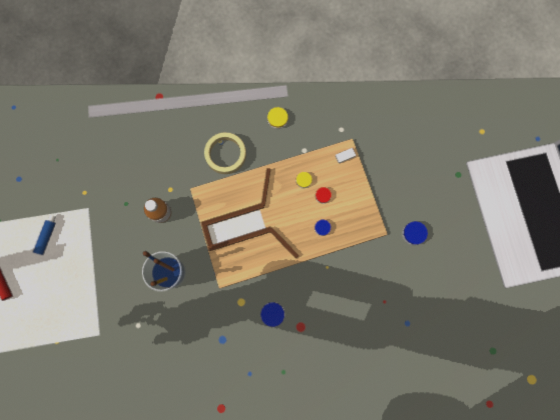

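View pics/side0.png

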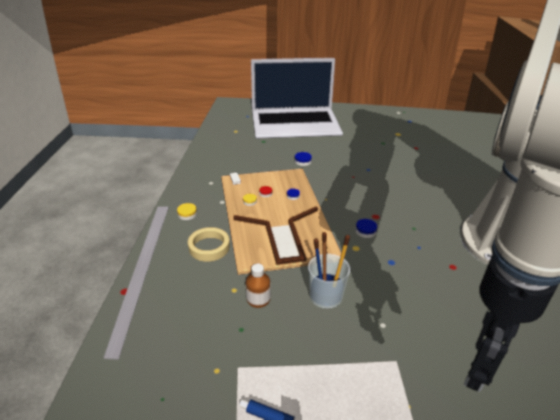

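Run:
```python
from h import *
s=env.snapshot('top')
c=s['frame'][140:270,190:360,::-1]; cv2.imwrite('pics/crop.png',cv2.resize(c,None,fx=4.5,fy=4.5,interpolation=2))
for l in('yellow','red','blue','eraser','tray'):
  for d in env.regions_of(s,l)[:3]:
    m=d['pixels'];v,u=np.nonzero(m)
    print(l,round(d['conf'],2),m.sum(),u.mean().round(1),v.mean().round(1),pix2w(s,u.mean(),v.mean(),.026 if l!='tray' else .012).round(4))
    if l=='tray':
      cs,_=cv2.findContours(m.astype('uint8'),0,2);c=max(cs,key=cv2.contourArea)
      r=cv2.minAreaRect(np.array([pix2w(s,*p[0],.012)[:2]*1000 for p in c],'float32'));print(r,cv2.boxPoints(r))
```

```text
yellow 0.82 341 276.8 117.6 [ 0.8418 -0.0219  0.026 ]
yellow 0.73 212 303.2 179.6 [ 0.6848 -0.083   0.026 ]
red 0.69 220 322.2 194.4 [ 0.648  -0.1272  0.026 ]
blue 0.64 484 271.7 313.7 [ 0.3738 -0.0044  0.026 ]
blue 0.64 453 414.7 232.9 [ 0.5532 -0.3392  0.026 ]
blue 0.5 225 322.0 227.4 [ 0.569  -0.1242  0.026 ]
eraser 0.47 175 345.4 155.0 [ 0.7442 -0.1858  0.026 ]
eraser 0.37 1341 162.3 270.9 [0.4733 0.2455 0.026 ]
tray 0.94 17407 285.2 213.4 [ 0.6061 -0.0389  0.012 ]
((612.4920654296875, -44.09519958496094), (254.1179962158203, 420.97784423828125), 16.865598678588867) [[ 429.82947  120.47684]
 [ 551.9668  -282.3939 ]
 [ 795.15466 -208.66724]
 [ 673.01733  194.20349]]
```

Look-alikes: yellow at (303,180) on the board, or the larger one at (277,118) on the table. Blue at (322,227) on the board, or the larger ones at (415,232) and (272,314). Red is at (322,195), with only confetti resembling it. I choose the three on the board because they are the smallest and sit where expected. The side view shows the same layout.

View pics/crop.png

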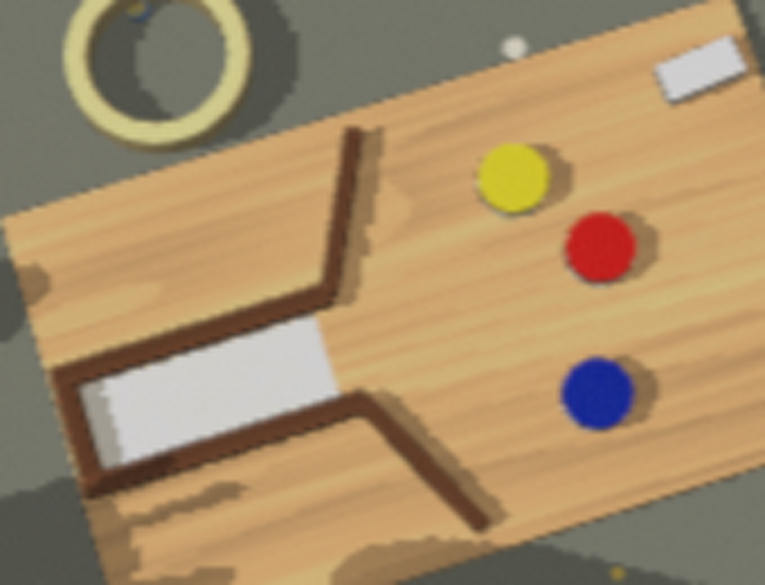

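```bash
cat >> h.py <<'E'
def floor_fit(s):
    f=s['frame'].astype(int); m=((f.min(2)>150)&(f.max(2)-f.min(2)<50)).astype('uint8'); m[:,:195]=0;m[:,285:]=0;m[:200]=0;m[255:]=0
    cs,_=cv2.findContours(m,0,2);c=max(cs,key=cv2.contourArea)
    return cv2.minAreaRect(np.array([pix2w(s,*p[0],.012)[:2]*1000 for p in c],'float32'))
def colours(s):
    hsv=cv2.cvtColor(s['frame'],cv2.COLOR_RGB2HSV)
    out={}
    for n,(a,b) in dict(yellow=(27,33),red=(0,4),blue=(115,125)).items():
        m=cv2.inRange(hsv,(a,190,90),(b,255,255))
        k,l,st,ce=cv2.connectedComponentsWithStats(m)
        out[n]=[(int(st[i,4]),pix2w(s,*ce[i],.026)[:2]) for i in range(1,k) if st[i,4]>60]
    return out
E
python3 - <<'E'
from h import *
s=env.snapshot('top')
print(floor_fit(s))
for k,v in colours(s).items(): print(k,[(a,(p*1000).round(1)) for a,p in v])
E
```

```text
((577.70703125, 73.28495025634766), (45.06978988647461, 120.31893157958984), 16.918563842773438)
yellow [(267, array([844.3, -23.3])), (155, array([685.8, -84.2]))]
red [(164, array([ 647.7, -129.2])), (97, array([436.5, 603.3]))]
blue [(146, array([ 569.6, -124.9])), (371, array([ 554.1, -340.7])), (358, array([373.1,  -5.3]))]
```

The crop shows yellow at (513,178), red at (600,248) and blue at (598,395). All three are 38 mm discs on the board, the slot is empty, and nothing there looks like them. Next I move towards a point behind yellow.

{"api": "drive_tool", "payload": {
  "commands": [
    [0.34,-0.525,0,-0.043],
    [0.34,-0.525,0,-0.043],
    [0.34,-0.525,0,-0.043],
    [0.34,-0.525,0,-0.043],
    [0.34,-0.525,0,-0.043]
  ],
  "gripper": 20
}}

```text
clock: 1.65
tool_pos: [0.4178, 0.3466, 0.4049]
orientation: [3.141, 0.0, 2.405]
contact_force: [0.5, 0.4, -0.1]
width: 0.02
gripper_force: 0.0
```

{"api": "drive_tool", "payload": {
  "commands": [
    [0.34,-0.525,0,0],
    [0.34,-0.525,0,0],
    [0.34,-0.525,0,0],
    [0.34,-0.525,0,0],
    [0.34,-0.525,0,0]
  ]
}}

```text
clock: 2.15
tool_pos: [0.5539, 0.1365, 0.405]
orientation: [3.141, 0.0, 2.405]
contact_force: [1.0, 0.9, -0.2]
width: 0.0199
gripper_force: 0.0
```

```bash
cat >> h.py <<'E'
O=np.array([595.,15.]);A=np.radians(16.9);X=np.array([np.cos(A),np.sin(A)]);Y=np.array([-X[1],X[0]])
def b2w(bx,by): return O+bx*X+by*Y
def w2b(p): r=np.array(p[:2])-O; return np.array([r@X,r@Y])
def plan(*wps):
    "tool waypoints (bx,by,tool z mm,twist deg from slot axis) -> shares from the present pose"
    s=env.state();p=s['tool_pos']*1000;a=np.degrees(s['orientation'][2])-90-16.9
    print('now',w2b(p).round(1),p[2].round(1),round(a,1),'F',s['contact_force'].round(1),'w',round(s['width']*1000,1),'t',round(s['clock'],2),env.tips_ahead)
    for bx,by,z,t in wps:
        d=b2w(bx,by)-p[:2]; print([*(d/400).round(4),round((z-p[2])/400,4),round((t-a)/360,4)])
E
python3 - <<'E'
from h import *
plan((78.2,-155,230,31),(78.2,-155,200,31))
E
```

```text
now [ -4.  128.2] 405.0 30.9 F [ 1.   0.9 -0.2] w 19.9 t 2.15 0.1734
[np.float64(0.4025), np.float64(-0.6177), np.float64(-0.4374), np.float64(0.0004)]
[np.float64(0.4025), np.float64(-0.6177), np.float64(-0.5124), np.float64(0.0004)]
```

{"api": "drive_tool", "payload": {
  "commands": [
    [0.1,-0.154,0,0],
    [0.2,-0.308,0,0],
    [0.3,-0.45,-0.03,0],
    [0.37,-0.55,-0.08,0],
    [0.4025,-0.6177,-0.15,0]
  ]
}}

```text
clock: 2.65
tool_pos: [0.6888, -0.0675, 0.3688]
orientation: [3.139, 0.003, 2.404]
contact_force: [0.9, 0.6, 0.6]
width: 0.0198
gripper_force: 0.0
```

{"api": "drive_tool", "payload": {
  "commands": [
    [0,0,-0.1,0],
    [0,0,-0.2,0],
    [0,0,-0.28,0],
    [0,0,-0.32,0],
    [0,0,-0.32,0]
  ]
}}

```text
clock: 3.15
tool_pos: [0.6864, -0.0652, 0.2374]
orientation: [-3.139, -0.003, 2.405]
contact_force: [-0.3, -0.2, -0.5]
width: 0.0201
gripper_force: 0.0
```

Run:
```python
from h import *
plan((78.2,-155,190,31))
s=env.snapshot('top')
for k,v in colours(s).items(): print(k,[(a,w2b(p*1000).round(1)) for a,p in v])
s=env.snapshot('side')
u,v=w2pix(s,[*(b2w(60,-135)/1000),.05]).astype(int);print(u,v)
cv2.imwrite('pics/s1.png',cv2.resize(s['frame'][max(v-60,0):v+50,u-70:u+70,::-1],None,fx=5,fy=5,interpolation=2))
```

```text
now [  64.1 -103.3] 237.4 30.9 F [-0.3 -0.2 -0.5] w 20.1 t 3.15 0.1734
[np.float64(0.0712), np.float64(-0.1134), np.float64(-0.1184), np.float64(0.0003)]
yellow []
red [(97, array([ 19.7, 609. ]))]
blue [(374, array([-142.7, -328.5]))]
248 186
```

View pics/s1.png

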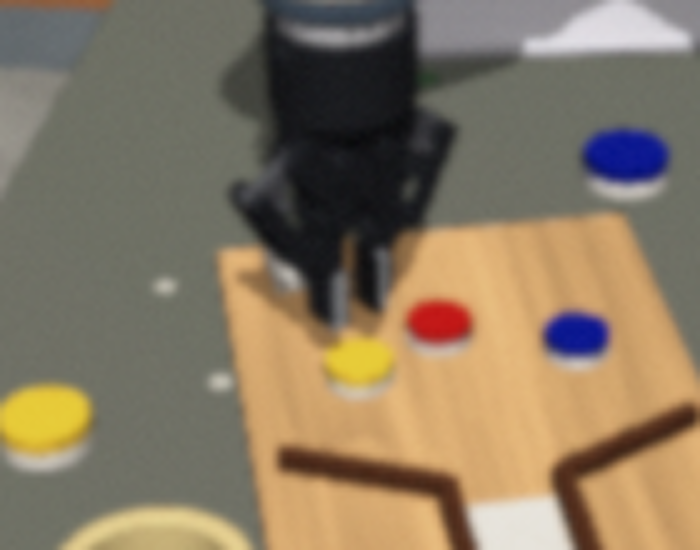

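The picture shows the fingers above and just short of yellow (crop 358,360), with red at (440,322) and blue at (577,335) untouched. I'll go on behind it and feel downwards.

{"api": "drive_tool", "payload": {
  "commands": [
    [0.0712,-0.1134,0,0],
    [0.0712,-0.1134,0,0],
    [0.0712,-0.1134,-0.06,0],
    [0.0712,-0.1134,-0.1,0],
    [0.0712,-0.1134,-0.1,0]
  ]
}}

```text
clock: 3.75
tool_pos: [0.7148, -0.1103, 0.1983]
orientation: [-3.14, -0.002, 2.405]
contact_force: [-1.0, 0.0, 0.3]
width: 0.0197
gripper_force: 0.0
```

{"api": "drive_tool", "payload": {
  "commands": [
    [0,0,-0.005,0],
    [0,0,-0.01,0],
    [0,0,-0.0125,0],
    [0,0,-0.0125,0]
  ]
}}

```text
clock: 4.15
tool_pos: [0.7158, -0.1106, 0.1951]
orientation: [3.141, 0.0, 2.405]
contact_force: [-0.3, 0.1, -0.1]
width: 0.0203
gripper_force: 0.0
```

Run:
```python
from h import *
plan((78.2,-155,189,31))
s=env.snapshot('side')
u,v=w2pix(s,[*(b2w(78,-155)/1000),.03]).astype(int);print(u,v)
cv2.imwrite('pics/s2.png',cv2.resize(s['frame'][v-30:v+35,u-45:u+45,::-1],None,fx=8,fy=8,interpolation=2))
for k,v in colours(s).items(): print(k,[(a,w2b(p*1000).round(1)) for a,p in v])
```

```text
now [  79.1 -155.3] 195.1 30.9 F [-0.3  0.1 -0.1] w 20.3 t 4.15 0.1734
[np.float64(-0.0023), np.float64(0.0), np.float64(-0.0153), np.float64(0.0003)]
241 189
yellow []
red [(65, array([  10.9, -147.8]))]
blue [(103, array([-135.2, -312.9])), (206, array([-210.7,   57.4]))]
```

View pics/s2.png

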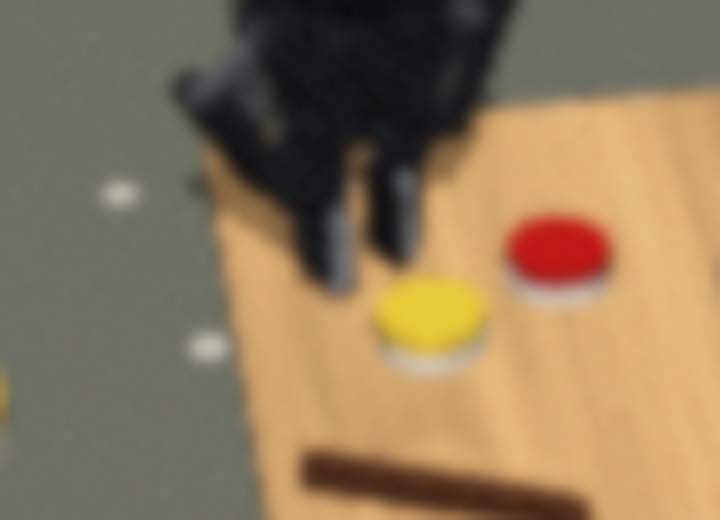

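{"api": "drive_tool", "payload": {
  "commands": [
    [0,0,-0.008,0],
    [0,0,-0.015,0],
    [0,0,-0.015,0]
  ]
}}

```text
clock: 4.5
tool_pos: [0.7154, -0.1107, 0.188]
orientation: [-3.141, -0.001, 2.405]
contact_force: [-0.3, 0.1, -0.7]
width: 0.0203
gripper_force: 0.0
```

Run:
```python
from h import *
plan((46,-106.5,189,31),(14,-58.3,189,31),(9.2,-58.5,189,20),(4.7,-58.,189,10),(0,-57,189,0),(0,-38,189,0))
```

```text
now [  78.7 -155.3] 188.0 30.9 F [-0.3  0.1 -0.7] w 20.3 t 4.5 0.1734
[np.float64(-0.1136), np.float64(0.0929), np.float64(0.0024), np.float64(0.0004)]
[np.float64(-0.2252), np.float64(0.1849), np.float64(0.0024), np.float64(0.0004)]
[np.float64(-0.2365), np.float64(0.1809), np.float64(0.0024), np.float64(-0.0302)]
[np.float64(-0.2477), np.float64(0.1789), np.float64(0.0024), np.float64(-0.058)]
[np.float64(-0.2596), np.float64(0.1778), np.float64(0.0024), np.float64(-0.0858)]
[np.float64(-0.2734), np.float64(0.2233), np.float64(0.0024), np.float64(-0.0858)]
```

{"api": "drive_tool", "payload": {
  "commands": [
    [-0.023,0.0185,0,0],
    [-0.045,0.037,0,0],
    [-0.068,0.056,0,0],
    [-0.091,0.0745,0,0],
    [-0.1136,0.093,0,0]
  ]
}}

```text
clock: 5.0
tool_pos: [0.6692, -0.0726, 0.1888]
orientation: [-3.142, -0.0, 2.405]
contact_force: [-0.4, -0.5, -0.3]
width: 0.0199
gripper_force: 0.1
```

Run:
```python
from h import *
plan((14,-58.3,189,31),(9.2,-58.5,189,20),(4.7,-58.,189,10),(0,-57,189,0),(0,-38,189,0))
s=env.snapshot('side')
for d in env.tip_of(s,'yellow')[:2]: print(w2b(np.array(d['centre'])*1000),d['conf'])
```

```text
now [  45.6 -105.4] 188.8 30.9 F [-0.4 -0.5 -0.3] w 19.9 t 5.0 0.1734
[np.float64(-0.1098), np.float64(0.0898), np.float64(0.0005), np.float64(0.0003)]
[np.float64(-0.1211), np.float64(0.0858), np.float64(0.0005), np.float64(-0.0303)]
[np.float64(-0.1322), np.float64(0.0837), np.float64(0.0005), np.float64(-0.058)]
[np.float64(-0.1442), np.float64(0.0827), np.float64(0.0005), np.float64(-0.0858)]
[np.float64(-0.158), np.float64(0.1281), np.float64(0.0005), np.float64(-0.0858)]
[ 232.58346725 -111.32003757] 0.83
[ 32.16527974 -87.11259828] 0.68
```

{"api": "drive_tool", "payload": {
  "commands": [
    [-0.022,0.018,0,0],
    [-0.044,0.036,0,0],
    [-0.066,0.054,0,0],
    [-0.088,0.072,0,0],
    [-0.11,0.09,0,0]
  ]
}}

```text
clock: 5.6
tool_pos: [0.6254, -0.0369, 0.1886]
orientation: [-3.141, -0.0, 2.405]
contact_force: [0.4, -0.4, -0.1]
width: 0.0197
gripper_force: 0.1
```

{"api": "drive_tool", "payload": {
  "commands": [
    [-0.0055,-0.002,0,-0.015],
    [-0.0113,-0.004,0,-0.0303],
    [-0.0222,-0.006,0,-0.058],
    [-0.034,-0.007,0,-0.0855],
    [-0.034,-0.007,0,-0.0855]
  ]
}}

```text
clock: 6.1
tool_pos: [0.6116, -0.0399, 0.1885]
orientation: [-3.141, -0.0, 1.862]
contact_force: [-0.7, -0.7, -0.6]
width: 0.02
gripper_force: 0.1
```

Run:
```python
from h import *
plan((0,-38,189,0))
s=env.snapshot('side')
for d in env.tip_of(s,'yellow')[:2]: print(w2b(np.array(d['centre'])*1000),d['conf'])
```

```text
now [ -0.1 -57.4] 188.5 -0.2 F [-0.7 -0.7 -0.6] w 20.0 t 6.1 0.1734
[np.float64(-0.0138), np.float64(0.0464), np.float64(0.0011), np.float64(0.0006)]
[ 233.90240674 -112.13881629] 0.76
[  1.15471363 -31.28684446] 0.55
```

{"api": "drive_tool", "payload": {
  "commands": [
    [-0.0046,0.0155,0,0],
    [-0.0092,0.031,0,0],
    [-0.0138,0.0464,0,0],
    [-0.0065,0.022,0.009,0],
    [-0.005,0.016,0.009,0]
  ]
}}

```text
clock: 6.7
tool_pos: [0.6112, -0.0343, 0.1928]
orientation: [3.141, 0.001, 1.868]
contact_force: [-0.1, 0.1, 0.3]
width: 0.0201
gripper_force: 0.0
```

{"api": "drive_tool", "payload": {
  "commands": [
    [0,0,0,0],
    [0,0,0,0],
    [0,0,0,0]
  ],
  "gripper": 6
}}

```text
clock: 7.0
tool_pos: [0.6106, -0.034, 0.1921]
orientation: [-3.141, -0.0, 1.867]
contact_force: [-0.2, 1.0, 0.1]
width: 0.0059
gripper_force: 0.0
```

Run:
```python
from h import *
plan((0,-38,190,0),(0,65,190,0))
s=env.snapshot('side')
for d in env.tip_of(s,'yellow')[:2]: print(w2b(np.array(d['centre'])*1000),d['conf'])
u,v=w2pix(s,[*(b2w(0,-30)/1000),.03]).astype(int);print(u,v)
cv2.imwrite('pics/s3.png',cv2.resize(s['frame'][v-35:v+35,u-50:u+45,::-1],None,fx=8,fy=8,interpolation=2))
```

```text
now [  0.6 -51.4] 192.1 0.1 F [-0.2  1.   0.1] w 5.9 t 7.0 0.1734
[np.float64(-0.0113), np.float64(0.0316), np.float64(-0.0053), np.float64(-0.0002)]
[np.float64(-0.0862), np.float64(0.278), np.float64(-0.0053), np.float64(-0.0002)]
[ 232.92499364 -112.25990975] 0.7
[  1.9230576  -11.55819404] 0.47
277 212
```

View pics/s3.png

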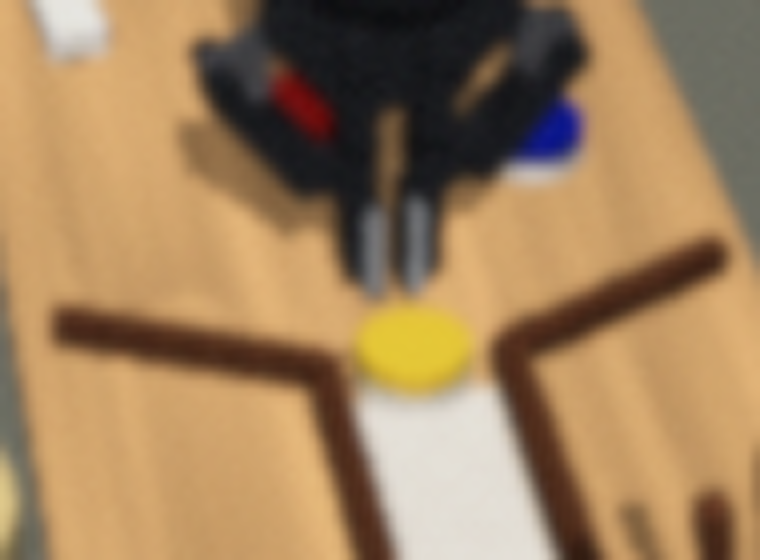

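The picture shows yellow at (412,350) centred in the gate mouth, with the closed fingers just behind it. I'll push it home.

{"api": "drive_tool", "payload": {
  "commands": [
    [-0.01,0.029,-0.004,0],
    [-0.019,0.058,-0.004,0],
    [-0.0275,0.087,-0.004,0],
    [-0.036,0.116,-0.004,0],
    [-0.045,0.145,-0.004,0]
  ]
}}

```text
clock: 7.6
tool_pos: [0.5922, 0.0255, 0.1907]
orientation: [-3.142, -0.0, 1.868]
contact_force: [-0.1, -0.0, -0.3]
width: 0.0062
gripper_force: 0.0
```

{"api": "drive_tool", "payload": {
  "commands": [
    [-0.009,0.029,0,0],
    [-0.0175,0.058,0,0],
    [-0.0265,0.087,0,0],
    [-0.035,0.116,0,0],
    [-0.044,0.145,0,0]
  ]
}}

```text
clock: 8.1
tool_pos: [0.5748, 0.0831, 0.1907]
orientation: [3.141, 0.0, 1.867]
contact_force: [0.2, -0.6, -0.4]
width: 0.006
gripper_force: 0.1
```

Run:
```python
from h import *
plan((0,40,235,0))
s=env.snapshot('side')
for l in ('yellow','red','blue'):
  for d in env.tip_of(s,l)[:3]: print(l,w2b(np.array(d['centre'])*1000).round(1),d['conf'])
```

```text
now [ 0.4 71. ] 190.7 0.1 F [ 0.2 -0.6 -0.4] w 6.0 t 8.1 0.1734
[np.float64(0.0215), np.float64(-0.0745), np.float64(0.1107), np.float64(-0.0003)]
yellow [ 233.9 -112.2] 0.62
yellow [ 1.4 96. ] 0.51
yellow [  10.6 -152.4] 0.36
red [   8.8 -149.5] 0.66
blue [-139.8 -329.1] 0.65
```

{"api": "drive_tool", "payload": {
  "commands": [
    [0.008,-0.025,0.03,0],
    [0.01,-0.03,0.12,0],
    [0.04,-0.13,0.12,0],
    [0.08,-0.25,0.12,0],
    [0.12,-0.37,0.12,0]
  ]
}}

```text
clock: 8.8
tool_pos: [0.6233, -0.0674, 0.2403]
orientation: [3.14, 0.001, 1.868]
contact_force: [1.4, 0.5, -0.0]
width: 0.0061
gripper_force: 0.0
```

{"api": "drive_tool", "payload": {
  "commands": [
    [0.04,-0.11,0,0],
    [0.08,-0.21,0,0],
    [0.095,-0.2545,0,0],
    [0.095,-0.2545,0,0],
    [0.095,-0.2545,0,0]
  ],
  "gripper": 20
}}

```text
clock: 9.3
tool_pos: [0.6601, -0.1671, 0.2388]
orientation: [-3.141, -0.001, 1.866]
contact_force: [-0.5, 1.5, -0.1]
width: 0.0196
gripper_force: 0.0
```

Run:
```python
from h import *
plan((10,-193,189,4),(5,-125,189,4),(0,-57,189,0),(0,-36,189,0))
s=env.snapshot('side')
for l in ('yellow','red','blue'):
  for d in env.tip_of(s,l)[:3]: print(l,w2b(np.array(d['centre'])*1000).round(1),d['conf'])
```

```text
now [   9.4 -193.1] 238.8 0.0 F [-0.5  1.5 -0.1] w 19.6 t 9.3 0.1734
[np.float64(0.0013), np.float64(0.0007), np.float64(-0.1245), np.float64(0.0111)]
[np.float64(-0.0601), np.float64(0.1598), np.float64(-0.1245), np.float64(0.0111)]
[np.float64(-0.1214), np.float64(0.3188), np.float64(-0.1245), np.float64(-0.0)]
[np.float64(-0.1367), np.float64(0.369), np.float64(-0.1245), np.float64(-0.0)]
yellow [ 2.5 97.8] 0.54
yellow [ 232.6 -110.8] 0.54
yellow [ -65.  -125.1] 0.5
red [   7.8 -153.4] 0.7
blue [-218.8   42.6] 0.66
blue [-137.2 -326.8] 0.54
blue [ -66.2 -126. ] 0.47
```

{"api": "drive_tool", "payload": {
  "commands": [
    [0.0013,0.0007,-0.06,0.011],
    [0.0013,0.0007,-0.11,0.011],
    [0.0013,0.0007,-0.1245,0.011],
    [0.0013,0.0007,-0.1245,0.011]
  ]
}}

```text
clock: 9.9
tool_pos: [0.6608, -0.1654, 0.1881]
orientation: [-3.14, -0.001, 1.937]
contact_force: [0.5, 0.3, -0.2]
width: 0.0199
gripper_force: 0.0
```

{"api": "drive_tool", "payload": {
  "commands": [
    [-0.011,0.028,0,0],
    [-0.022,0.056,0,0],
    [-0.033,0.084,0,0],
    [-0.043,0.112,0,0],
    [-0.054,0.14,0,0]
  ]
}}

```text
clock: 10.4
tool_pos: [0.6393, -0.109, 0.1893]
orientation: [3.141, 0.0, 1.937]
contact_force: [0.4, -0.3, -0.1]
width: 0.0202
gripper_force: 0.1
```

{"api": "drive_tool", "payload": {
  "commands": [
    [-0.011,0.028,0,-0.002],
    [-0.022,0.056,0,-0.004],
    [-0.033,0.084,0,-0.006],
    [-0.043,0.112,0,-0.008],
    [-0.054,0.14,0,-0.011]
  ]
}}

```text
clock: 10.9
tool_pos: [0.6177, -0.0534, 0.1888]
orientation: [3.142, 0.0, 1.866]
contact_force: [0.6, -0.5, 0.7]
width: 0.0203
gripper_force: 0.1
```

Run:
```python
from h import *
plan((0,-57,189,0),(0,-38,189,0),(0,-51,192,0))
s=env.snapshot('side')
for l in ('yellow','red','blue'):
  for d in env.tip_of(s,l)[:3]: print(l,w2b(np.array(d['centre'])*1000).round(1),d['conf'])
```

```text
now [  1.8 -72. ] 188.8 0.0 F [ 0.6 -0.5  0.7] w 20.3 t 10.9 0.1734
[np.float64(-0.0152), np.float64(0.0345), np.float64(0.0004), np.float64(-0.0001)]
[np.float64(-0.029), np.float64(0.08), np.float64(0.0004), np.float64(-0.0001)]
[np.float64(-0.0196), np.float64(0.0489), np.float64(0.0079), np.float64(-0.0001)]
yellow [ 234.2 -110.5] 0.7
yellow [ -0.8 100.5] 0.67
red [  1.1 -41.3] 0.65
blue [-219.4   40.2] 0.79
blue [-142.1 -331. ] 0.7
blue [ -66.4 -127.5] 0.49
```

{"api": "drive_tool", "payload": {
  "commands": [
    [-0.0076,0.0173,0,0],
    [-0.0152,0.0345,0,0],
    [-0.022,0.057,0,0],
    [-0.029,0.08,0,0],
    [-0.0196,0.0489,0.008,0]
  ]
}}

```text
clock: 11.6
tool_pos: [0.6092, -0.0327, 0.1916]
orientation: [-3.14, -0.001, 1.87]
contact_force: [-0.6, 0.3, 0.1]
width: 0.0203
gripper_force: 0.0
```

{"api": "drive_tool", "payload": {
  "commands": [
    [0,0,0,0],
    [0,0,0,0],
    [0,0,0,0]
  ],
  "gripper": 6
}}

```text
clock: 11.9
tool_pos: [0.6102, -0.0349, 0.192]
orientation: [3.142, -0.0, 1.867]
contact_force: [0.8, 0.4, 0.1]
width: 0.0057
gripper_force: 0.0
```

Run:
```python
from h import *
plan((0,-11,190.5,0),(0,28.5,190.5,0))
s=env.snapshot('side')
for l in ('yellow','red'):
  for d in env.tip_of(s,l)[:3]: print(l,w2b(np.array(d['centre'])*1000).round(1),d['conf'])
```

```text
now [ -0.  -52.2] 192.0 0.1 F [0.8 0.4 0.1] w 5.7 t 11.9 0.1734
[np.float64(-0.0299), np.float64(0.0985), np.float64(-0.0039), np.float64(-0.0002)]
[np.float64(-0.0586), np.float64(0.193), np.float64(-0.0039), np.float64(-0.0002)]
yellow [  2.5 101.1] 0.76
yellow [ 233.7 -110.8] 0.6
red [ -1.4 -10.2] 0.63
```

{"api": "drive_tool", "payload": {
  "commands": [
    [-0.0075,0.0245,-0.004,0],
    [-0.015,0.049,-0.004,0],
    [-0.0225,0.0735,-0.004,0],
    [-0.03,0.0985,-0.004,0],
    [-0.0375,0.123,-0.004,0]
  ]
}}

```text
clock: 12.55
tool_pos: [0.5948, 0.0157, 0.1905]
orientation: [-3.142, -0.0, 1.868]
contact_force: [0.3, -0.4, -0.1]
width: 0.0061
gripper_force: 0.0
```

{"api": "drive_tool", "payload": {
  "commands": [
    [-0.007,0.023,0,0],
    [-0.014,0.046,0,0],
    [-0.021,0.07,0,0]
  ]
}}

```text
clock: 12.85
tool_pos: [0.5865, 0.0433, 0.1905]
orientation: [3.142, 0.0, 1.867]
contact_force: [0.1, 0.9, 0.8]
width: 0.0059
gripper_force: 0.0
```

{"api": "drive_tool", "payload": {
  "commands": [
    [0.008,-0.025,0.03,0],
    [0.01,-0.03,0.12,0],
    [0.01,-0.03,0.12,0]
  ]
}}

```text
clock: 13.15
tool_pos: [0.5928, 0.03, 0.2428]
orientation: [3.135, 0.002, 1.867]
contact_force: [0.9, -0.6, -0.1]
width: 0.006
gripper_force: 0.0
```

Run:
```python
from h import *
plan((-88.2,-158.2,239,-35.6))
s=env.snapshot('side')
for l in ('yellow','red','blue'):
  for d in env.tip_of(s,l)[:3]: print(l,w2b(np.array(d['centre'])*1000).round(1),d['conf'])
```

```text
now [ 2.3 14.9] 242.8 0.1 F [ 0.9 -0.6 -0.1] w 6.0 t 13.15 0.1734
[np.float64(-0.0906), np.float64(-0.4799), np.float64(-0.0095), np.float64(-0.0991)]
yellow [  0.5 100. ] 0.76
yellow [ 233.5 -108.9] 0.76
red [-0.6 63.2] 0.45
red [-3.5 -4. ] 0.29
blue [-139.3 -331.7] 0.71
blue [-218.6   39.3] 0.69
blue [ -62.  -127.4] 0.38
```

{"api": "drive_tool", "payload": {
  "commands": [
    [-0.0906,-0.48,-0.0095,-0.099],
    [-0.0906,-0.48,-0.0095,-0.099],
    [-0.0906,-0.48,-0.0095,-0.099],
    [-0.0906,-0.48,-0.0095,-0.099],
    [-0.0906,-0.48,-0.0095,-0.099]
  ],
  "gripper": 20
}}

```text
clock: 13.85
tool_pos: [0.553, -0.166, 0.2336]
orientation: [-3.14, 0.001, 1.236]
contact_force: [-0.3, 0.3, -0.3]
width: 0.0199
gripper_force: 0.0
```

Run:
```python
from h import *
plan((-88.2,-158.2,189,-35.6))
s=env.snapshot('side')
for l in ('yellow','red','blue'):
  for d in env.tip_of(s,l)[:3]: print(l,w2b(np.array(d['centre'])*1000).round(1),d['conf'])
```

```text
now [ -92.8 -161. ] 233.6 -36.1 F [-0.3  0.3 -0.3] w 19.9 t 13.85 0.1734
[np.float64(0.0089), np.float64(0.0099), np.float64(-0.1116), np.float64(0.0013)]
yellow [ 233.7 -111.5] 0.83
yellow [ 0.7 99.4] 0.49
red [ 1.4 62.5] 0.66
blue [-215.9   39.4] 0.89
blue [ -63.5 -126.1] 0.45
blue [-138.9 -330.4] 0.38
```

{"api": "drive_tool", "payload": {
  "commands": [
    [0.0089,0.01,-0.05,0.001],
    [0.0089,0.01,-0.095,0.001],
    [0.0089,0.01,-0.1116,0.001],
    [0.0089,0.01,-0.1116,0.001]
  ]
}}

```text
clock: 14.45
tool_pos: [0.5578, -0.1563, 0.189]
orientation: [-3.139, 0.0, 1.254]
contact_force: [0.3, 0.3, 0.2]
width: 0.0198
gripper_force: 0.0
```

Run:
```python
from h import *
plan((-52,-107.7,189,-35.6),(-15.8,-57.1,189,-35.6),(-11.5,-58,189,-25),(-5,-58.5,189,-11),(0,-57,189,0))
```

```text
now [ -85.4 -153.1] 189.0 -35.0 F [0.3 0.3 0.2] w 19.8 t 14.45 0.1734
[np.float64(0.0469), np.float64(0.1328), np.float64(-0.0001), np.float64(-0.0015)]
[np.float64(0.0967), np.float64(0.2801), np.float64(-0.0001), np.float64(-0.0015)]
[np.float64(0.1076), np.float64(0.2811), np.float64(-0.0001), np.float64(0.0279)]
[np.float64(0.1235), np.float64(0.2846), np.float64(-0.0001), np.float64(0.0668)]
[np.float64(0.1344), np.float64(0.2919), np.float64(-0.0001), np.float64(0.0974)]
```

{"api": "drive_tool", "payload": {
  "commands": [
    [0.0094,0.0266,0,0],
    [0.0188,0.0531,0,0],
    [0.0281,0.0797,0,0],
    [0.0375,0.1062,0,0],
    [0.0469,0.1328,0,0]
  ]
}}

```text
clock: 14.95
tool_pos: [0.5773, -0.1032, 0.1904]
orientation: [3.141, -0.0, 1.252]
contact_force: [0.1, 0.5, -0.4]
width: 0.02
gripper_force: 0.1
```

{"api": "drive_tool", "payload": {
  "commands": [
    [0.01,0.0295,0,0],
    [0.02,0.059,0,0],
    [0.03,0.0885,0,0],
    [0.04,0.118,0,0],
    [0.0498,0.1473,0,0]
  ]
}}

```text
clock: 15.45
tool_pos: [0.5971, -0.0444, 0.19]
orientation: [-3.142, 0.0, 1.252]
contact_force: [-0.2, -0.3, 0.3]
width: 0.0202
gripper_force: 0.1
```

Run:
```python
from h import *
plan((-11.5,-57,189,-25),(-5,-57.,189,-11),(0,-56,189,0))
s=env.snapshot('side')
for d in env.tip_of(s,'blue')[:4]: print(w2b(np.array(d['centre'])*1000).round(1),d['conf'])
```

```text
now [-15.3 -57.5] 190.0 -35.2 F [-0.2 -0.3  0.3] w 20.2 t 15.45 0.1734
[np.float64(0.0087), np.float64(0.0039), np.float64(-0.0025), np.float64(0.0283)]
[np.float64(0.0243), np.float64(0.0086), np.float64(-0.0025), np.float64(0.0672)]
[np.float64(0.0355), np.float64(0.0146), np.float64(-0.0025), np.float64(0.0977)]
[-217.2   41.1] 0.71
[  0.1 -34.6] 0.64
[-140.9 -329.6] 0.44
```

{"api": "drive_tool", "payload": {
  "commands": [
    [0.0045,0.001,-0.0025,0.0141],
    [0.0087,0.003,-0.0025,0.0283],
    [0.0165,0.006,-0.0025,0.048],
    [0.0243,0.008,-0.0025,0.0672],
    [0.0355,0.0146,-0.0025,0.09]
  ]
}}

```text
clock: 16.05
tool_pos: [0.6108, -0.04, 0.1889]
orientation: [-3.141, -0.0, 1.822]
contact_force: [-0.2, -1.0, 0.5]
width: 0.0202
gripper_force: 0.0
```

{"api": "drive_tool", "payload": {
  "commands": [
    [-0.003,0.009,0,0.0077],
    [-0.008,0.026,0,0.0077],
    [-0.0125,0.043,0,0.0077],
    [-0.006,0.018,0.008,0.0077],
    [-0.0035,0.012,0.008,0.0077]
  ]
}}

```text
clock: 16.55
tool_pos: [0.6099, -0.0354, 0.1927]
orientation: [3.141, 0.001, 1.865]
contact_force: [-0.4, -0.4, 0.2]
width: 0.0201
gripper_force: 0.0
```

{"api": "drive_tool", "payload": {
  "commands": [
    [0,0,0,0],
    [0,0,0,0],
    [0,0,0,0]
  ],
  "gripper": 6
}}

```text
clock: 16.85
tool_pos: [0.6095, -0.035, 0.1921]
orientation: [-3.141, -0.0, 1.865]
contact_force: [0.1, -0.3, -0.1]
width: 0.0058
gripper_force: 0.0
```

Run:
```python
from h import *
plan((0,-20,190.5,0),(0,-4,190.5,0))
s=env.snapshot('side')
for d in env.tip_of(s,'blue')[:4]: print(w2b(np.array(d['centre'])*1000).round(1),d['conf'])
```

```text
now [ -0.7 -52. ] 192.1 -0.0 F [ 0.1 -0.3 -0.1] w 5.8 t 16.85 0.1734
[np.float64(-0.0216), np.float64(0.0771), np.float64(-0.0041), np.float64(0.0001)]
[np.float64(-0.0333), np.float64(0.1153), np.float64(-0.0041), np.float64(0.0001)]
[-216.5   40.6] 0.91
[-139.9 -330.5] 0.57
[ -1.2 -11. ] 0.55
[-62.5 243.5] 0.52
```

{"api": "drive_tool", "payload": {
  "commands": [
    [-0.007,0.0245,-0.004,0],
    [-0.014,0.049,-0.004,0],
    [-0.021,0.0735,-0.004,0],
    [-0.028,0.098,-0.004,0],
    [-0.0354,0.1225,-0.004,0]
  ]
}}

```text
clock: 17.45
tool_pos: [0.5951, 0.0153, 0.1906]
orientation: [-3.142, -0.0, 1.866]
contact_force: [0.2, -0.3, 0.2]
width: 0.0063
gripper_force: 0.2
```

{"api": "drive_tool", "payload": {
  "commands": [
    [0.008,-0.025,0,0],
    [0.01,-0.03,0.1,0],
    [0.01,-0.03,0.2,0],
    [0.01,-0.03,0.3,0],
    [0.01,-0.03,0.4,0]
  ]
}}

```text
clock: 17.95
tool_pos: [0.5993, 0.0018, 0.3523]
orientation: [3.142, 0.0, 1.865]
contact_force: [0.6, 0.2, -0.8]
width: 0.0058
gripper_force: 0.0
```

{"api": "drive_tool", "payload": {
  "commands": [
    [0,-0.12,0.12,0],
    [0,-0.24,0.12,0],
    [0,-0.36,0.12,0],
    [0,-0.48,0.12,0],
    [0,-0.6,0.12,0]
  ]
}}

```text
clock: 18.45
tool_pos: [0.599, -0.2344, 0.3992]
orientation: [3.141, 0.001, 1.866]
contact_force: [0.7, -0.9, -0.8]
width: 0.0064
gripper_force: 0.0
```

Run:
```python
from h import *
plan()
s=env.snapshot('top')
for k,v in colours(s).items(): print(k,[(a,w2b(p*1000).round(1)) for a,p in v])
a=cv2.resize(s['frame'][130:290,130:370,::-1],None,fx=3,fy=3,interpolation=2); cv2.imwrite('pics/top9.png',a)
s=env.snapshot('side')
for l in ('yellow','red','blue'):
  for d in env.tip_of(s,l)[:3]: print(l,w2b(np.array(d['centre'])*1000).round(1),np.round(d['centre'][2],3),d['conf'])
cv2.imwrite('pics/side9.png',cv2.resize(s['frame'][160:320,170:410,::-1],None,fx=3,fy=3,interpolation=2))
```

```text
now [ -68.7 -239.8] 399.2 -0.0 F [ 0.7 -0.9 -0.8] w 6.4 t 18.45 0.1734
yellow [(268, array([ 227.4, -109.2])), (154, array([ -0.9, 108. ]))]
red [(160, array([-1.2, 70.3])), (82, array([ 18.8, 609.7]))]
blue [(142, array([-1.4, 32. ])), (385, array([-218.7,   44.9]))]
yellow [ -0.7 102.9] 0.012 0.63
yellow [ 230.8 -110.4] 0.001 0.59
red [ 0.9 70.4] 0.009 0.64
blue [-216.4   39.9] 0.007 0.61
blue [-2.4 37.8] 0.015 0.54
```

View pics/top9.png

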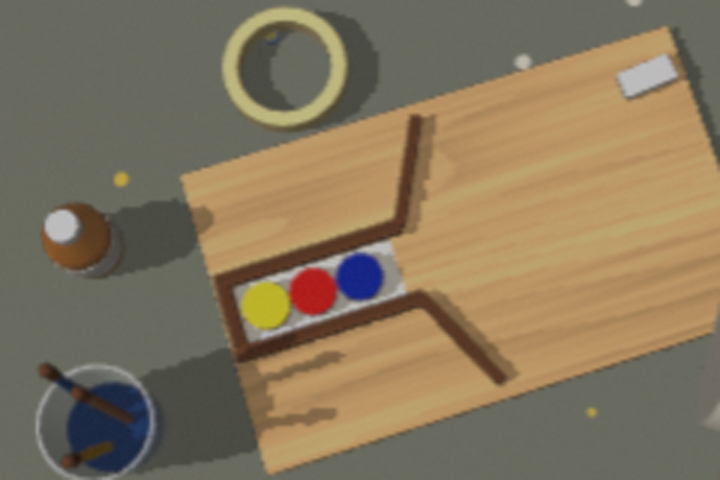

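View pics/side9.png

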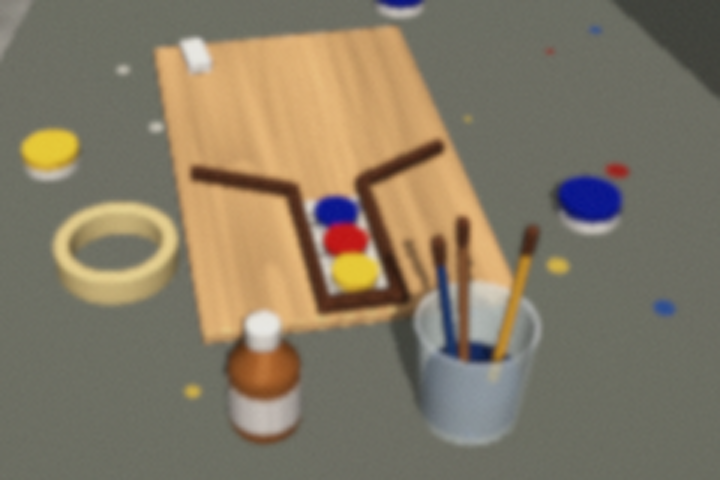

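Both views show the row flat in the slot: yellow at top-view (265,305), red at (313,291) and blue at (360,276). Blue's centre is about 32 mm past the gate. The eraser, tape, bottle and pot haven't moved.

```bash
python3 -c "
from station import env; print(env.sign_off())"
```

```text
the job is handed in; nothing more can be done
None
```

The yellow, red and blue tablets lie flat in the slot in that order from the closed end. I only slid them, the other objects stayed where they were, and I handed the job in at about 18.5 s.

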